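# Put the bur block away in the push-to-open drawer

## Task

Put the red bur block away in the top drawer of the bench cabinet: press the handleless front in until its touch latch lets go and the drawer pops ajar, pull it open, and set the block down gently, upright, on the blue mat inside. Then push the drawer shut until it latches and stays flush, without ramming it, and leave everything else, on the bench and in the drawer, where it stands.

Things in the scene. Friction and masses are not known exactly. Their poses are not given: they have to be found in the camera images.
- cabinet: Two-drawer bench cabinet, grey with white fronts, fixed. Sizes in mm. Origin: centre of its underside; x from front to back, y to the robot's left, z up. Carcass 240 (x) by 260 (y) by 125 high, face at x = -120, top slab 8 thick. Handleless fronts, outer faces at x = -141 when shut. Lower drawer (z 2 to 51, with a key lock) is locked.
- drawer (a joint): Top drawer's travel, m: 0 shut and latched, + pulled out (cabinet -x, to 0.150), - pressed past flush (hard stop -0.0055). Latched, it cannot be pulled. Rests within 0.001 of 0. Pressed in 4 to 5 mm (about 10 N) and let go, it is pushed out by a spring to 0.058-0.070 and stays; then it slides with 1 to 3 N.
- drawer_front (a point): Centre of the outer face of the top drawer's front, 89 above the cabinet's underside; moves with the drawer, axes as the cabinet's. Plain white panel 256 wide (y), 68 high, 14 thick, 7 gap to the carcass when shut. To latch: below 0.058 it pushes back with 4 to 13 N; press it past flush to -0.0045 m or deeper and let go, it settles at 0. Let go sooner, it springs out; pressed again, it reopens.
- drawer_lip (a point): Middle of the upper edge of that front, on its back side (inner face), 34 above drawer_front's height. With the drawer ajar, fingers reaching down behind this edge can hook it and pull.
- drawer_floor (a point): Centre of the grey drawer box's inner floor, moves with the drawer, 22 below drawer_front's height. Inside 176 (x) by 214 (y). Side and back walls 33 high; a partition 4 thick along x at y = 0, 23 high, parts it into left and right compartments. Contents up to 50 high pass under the carcass top.
- mat_top (a point): Blue silicone mat, 120 (x) by 96 (y) by 4 thick, loose on the drawer's floor in the left or the right compartment (hidden while the drawer is shut). The point: centre of its upper face, 18 below drawer_front's height. The bur block belongs on it.
- parts_case: White parts case with a clear lid, 107 by 92 by 30 high, 0.16 kg, loose in the other compartment. Origin: centre of its underside. It stays there.
- bur_block_mid (a point): Bur block: red block 32 (its x) by 60 (its y) by 26 high with ten short dental burs standing in its top, 40 high in all, about 0.12 kg. The point: its centre, half-way up, 20 above its underside; z up. Grasp the red part across its 32 mm width.
- gallipot: Small open steel bowl, rim radius 36, 42 high. Bystander. Origin: centre of its underside.
- tray: Open stainless instrument tray 180 by 250 by 22 with hand instruments. Bystander. Origin: centre of its underside.
- drill_kit: White drill kit plate 130 by 200, about 42 high with its drills. Bystander. Origin: centre of its underside.
- torque_wrench: Small steel ratchet wrench, about 90 long and 17 high, lying. Bystander. Origin: beneath its head.
- rinse_bottle: White bottle with a blue cap, radius 31, 150 high. Bystander. Origin: centre of its underside.
Not all that is in view belongs to the job. Several things look just like the part that bears bur_block_mid: the one meant starts farthest to the robot's left.

How it is judged:
By the outcome, as a careful person would: the job done as asked, in the order asked, and still so for the second after the job is handed in, with the robot touching nothing.
It also fails if it takes over 72 s, if anything falls off the work surface, if the arm or the gripper's body presses on something with over 40 N, if the wrist force passes 120 N, or if a joint passes its speed limit or range.

## Robot

A 6-joint arm with a two-finger parallel gripper is mounted at the origin on the work surface. World frame = base frame: x ahead of the robot, y to its left, z up, the work surface at z = 0. Lengths are in mm, angles in degrees, forces in N, time in s.
With the tool pointing down it reaches from about 325 to 850 mm from the base axis. Payload 4.4 kg.
Tool frame: the origin (TCP) lies midway between the tips of the shut fingers; the grasp point (between the pads) lies 19 mm behind it; z points along the fingers, x is the direction in which the jaws open and shut, and the axes are right-handed (so a half turn about z gives the same grasp; the last joint's range is limited). The gripper opens to 94 mm and grips with 3 to 60 N. Pads are 16 mm wide; open, the fingers measure 119 mm over their backs; the gripper's body (75 mm by 177 mm) begins 78 mm behind the grasp point.
Start: joints at [62.08, 11.837, 88.321, -0, 79.842, -8.623], TCP at [190.029, 542.693, 205.447] pointing down, gripper open.
Joint ranges: [-156.59, 156.59], [-49.26, 127.26], [12.9, 141.05], [-63.56, 243.56], [4.71, 150.69], [-161.64, 161.64]. Speed limits (degrees/s): [159.86, 159.86, 180, 180, 180, 180].

## Interface

Orientations are given as a 3x3 rotation matrix whose columns are the frame's x, y, z axes.
In Python, from bench import manip gives the robot as it stands. The module is installed in compiled form; this text tells all that it offers.
- The arm moves only by the shell command python3 -m crank 'ROWS'. ROWS is JSON, a list of rows, each an object with "delta_pos": the shift along the tool's x, y, z scaled (see below), a list of three; "rot": the turn, a rotation vector about the tool's x, y, z scaled (see below), a list of three; "hand": the closure, from -1 (fully open) to 1 (shut). A call has 1 to 20 rows; each row is the pose to reach, as a shift and turn from the pose commanded when the call began, along the tool's axes at that moment; what a row does not reach only later rows make up. The controller multiplies each number of a shift by 400 mm and each number of a turn by 2 rad. A row lasts 1/8 s, in which the tool goes at most 62.5 mm and 10.7 degrees, less where a joint would pass 70% of its speed; a pose out of reach is approached as far as the arm can. A call with a number of a shift or a turn outside -1 to 1 is refused whole. A call with a gripper value outside its range is refused whole. The fingers move at their own pace and stop on an object; the grip force is fixed at half the most. Time passes only in rows, so rows that repeat a pose let the fingers close. It gives the time, the measured TCP pose, the force and the opening at its end, in the units of the state.
- manip.get_obs(): the state, without advancing time (a new reading comes with each control period).
- manip.camera(name): name is "scene" or "top" or "wrist"; returns the picture (420x560x3 uint8, red, green, blue); there is no depth.
- manip.camera_model(name): a dict with "fx", "fy", "cx", "cy" (pixels), "extrinsics" (4x4, takes a point from world to camera coordinates). Camera axes: x right, y down, z forward; pixel columns grow to the right and rows downward; lengths in mm; the calibration is good to about 2 mm. The wrist camera is an equidistant fisheye: a pixel r from the principal point sees the ray r / f radians off the axis. A picture is of the moment at which its call begins: read the wrist's pose just before it. camera_model takes no time and is no camera call; for the wrist camera it gives the pose at the moment of the call.
- manip.job_done(): hands the job in, once; it reports no verdict.
Trained networks look in the newest picture that a camera, given by its name, has taken for a name from the list of things; names that differ only in an ending like _2 or _b are one class to them, and where a whole thing is asked for, a point or a joint stands for the part that bears it (a point fixed in the world has none). Each returns a list of dicts, best first, with "conf" (0 to 1); they miss things now and then, are a little off and sometimes report something else, mostly with a low value. They report only what shows in the picture. A call takes as long as a camera call. They do not tell look-alikes from the thing itself.
- manip.regions_of(name, camera): "region" (420x560 bool, what is visible of it) and "box" ([left, top, right, bottom] in pixels, round what is visible of it).
- manip.landmark_of(name, camera): "pixel" ([column, row] in pixels: a listed point, or the origin of a listed thing).
The state is a dict: "time": time; "joint_positions": joint angles; "joint_velocities": joint speeds; "tau": joint torques, N m; "tcp_pos": TCP position; "tcp_rot": TCP orientation; "wrist_force": force on the tool from outside, world axes, zero at the start; "ft_torque": the same for the moment, N m; "finger_gap": opening from 0.0 (shut) to 1.0 (fully open).
Only numpy, scipy, OpenCV 4.12 (cv2) and the standard library are available. Lean on these libraries where they do the work, as an engineer would, in place of code of your own. Each camera call takes 0.05 s, during which the arm holds its last target. There are 200 camera calls.

## Working session

There is one attempt and no reset: what is moved stays moved. The work goes in short steps, Python scripts to look and compute and a shell command to move; the robot and the scene stay as the last step left them, time stands still between calls to the robot, and variables do not carry over. Pictures are saved under pics/ and viewed, about 8 in all and at most 12, crops included, and the job is handed in when it is done.

```bash
mkdir -p pics; cat > h.py <<'E'
import numpy as np, cv2
from bench import manip
def save(cam,fn):
    im=manip.camera(cam); cv2.imwrite('pics/'+fn,im[:,:,::-1].copy()); return im
def ray(cam,px,m=None):
    m=m or manip.camera_model(cam); E=np.array(m['extrinsics']); R=E[:3,:3];c=-R.T@E[:3,3]
    u=(px[0]-m['cx'])/m['fx'];v=(px[1]-m['cy'])/m['fy']
    if cam=='wrist':
        r=np.hypot(u,v); s=np.sin(r)/r if r>1e-9 else 1; d=np.array([u*s,v*s,np.cos(r)])
    else: d=np.array([u,v,1.])
    d=R.T@d; return c,d/np.linalg.norm(d)
def atz(cam,px,z,m=None):
    c,d=ray(cam,px,m); return c+d*(z-c[2])/d[2]
def tri(rays):
    A=np.zeros((3,3));b=np.zeros(3)
    for c,d in rays:
        P=np.eye(3)-np.outer(d,d);A+=P;b+=P@c
    p=np.linalg.solve(A,b)
    return p,[np.linalg.norm((np.eye(3)-np.outer(d,d))@(p-c)) for c,d in rays]
E
python3 - <<'E'
from h import *
np.set_printoptions(precision=1,suppress=True)
a=save('scene','s0.png');b=save('top','t0.png')
cv2.imwrite('pics/c0.png',cv2.resize(np.vstack([a,b]),(0,0),fx=.71,fy=.71)[:,:,::-1])
for n in ['cabinet','drawer_front','drawer_lip','bur_block_mid','gallipot','tray','drill_kit','torque_wrench','rinse_bottle']:
    for c in ['scene','top']:
        print(n,c,[(np.round(d['pixel'],1).tolist(),round(d['conf'],2),) for d in manip.landmark_of(n,c)])
for c in ['scene','top']:
    m=manip.camera_model(c); print(c,m['fx'],ray(c,(m['cx'],m['cy'])))
o=manip.get_obs();print(o)
E
```

```text
cabinet scene [([299.9, 282.9], 0.68)]
cabinet top [([276.8, 163.8], 0.85)]
drawer_front scene [([280.6, 226.6], 0.63)]
drawer_front top [([271.4, 195.7], 0.73), ([382.7, 195.6], 0.21)]
drawer_lip scene [([280.7, 225.9], 0.76)]
drawer_lip top [([273.7, 190.7], 0.83)]
bur_block_mid scene [([118.6, 231.6], 0.81), ([162.9, 249.1], 0.69), ([79.6, 231.2], 0.63)]
bur_block_mid top [([356.2, 230.7], 0.65), ([407.0, 271.0], 0.42), ([378.9, 255.9], 0.41)]
gallipot scene [([339.0, 157.2], 0.68)]
gallipot top [([198.9, 244.7], 0.74), ([383.6, 195.6], 0.64), ([358.2, 229.3], 0.59), ([142.3, 211.4], 0.33)]
tray scene [([416.8, 170.1], 0.8)]
tray top [([141.5, 210.6], 0.63), ([288.8, 173.3], 0.3)]
drill_kit scene [([145.3, 318.0], 0.92)]
drill_kit top [([382.6, 194.6], 0.94)]
torque_wrench scene [([118.4, 267.5], 0.64)]
torque_wrench top [([387.4, 233.5], 0.59)]
rinse_bottle scene []
rinse_bottle top [([194.7, 189.8], 0.82)]
scene 543.9150179404066 (array([1319.8, -453.1, 1383.8]), array([-0.5,  0.3, -0.8]))
top 458.38181278497257 (array([ 202.8,   22.1, 1832.2]), array([ 0.2, -0. , -1. ]))
{'time': 1.0, 'joint_positions': array([62.1, 11.8, 88.3, -0. , 79.8, -8.6]), 'joint_velocities': array([-0. , -0. ,  0. ,  0. , -0. , -0.1]), 'tau': array([ -0. , -37.1, -28.2,   0.1,   0. ,  -0. ]), 'tcp_pos': array([190. , 542.7, 205.5]), 'tcp_rot': array([[ 0.3,  0.9,  0. ],
       [ 0.9, -0.3, -0. ],
       [-0. ,  0. , -1. ]]), 'wrist_force': array([ 0. , -1.2, -0.2]), 'ft_torque': array([-0.,  0., -0.]), 'finger_gap': 0.9983379362243893}
```

View pics/c0.png

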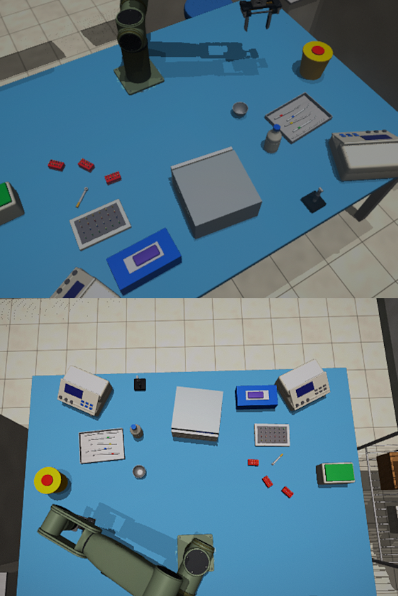

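```bash
python3 - <<'E'
from h import *
np.set_printoptions(precision=1,suppress=True)
for px,z in [((276.8,163.8),0),((271.4,195.7),89),((273.7,190.7),123),((356.2,230.7),20),((407,271),20),((378.9,255.9),20),((198.9,244.7),0),((141.5,210.6),0),((382.6,194.6),0),((387.4,233.5),0),((194.7,189.8),0)]:
    print('top',px,atz('top',px,z))
for px,z in [((299.9,282.9),0),((280.6,226.6),89),((280.7,225.9),123),((118.6,231.6),20),((162.9,249.1),20),((79.6,231.2),20),((145.3,318),0),((118.4,267.5),0)]:
    print('scene',px,atz('scene',px,z))
E
```

```text
top (276.8, 163.8) [772.  -31.6   0. ]
top (271.4, 195.7) [615.3  -3.5  89. ]
top (273.7, 190.7) [626.7 -12.5 123. ]
top (356.2, 230.7) [ 477.8 -339.1   20. ]
top (407, 271) [ 311.8 -528.    20. ]
top (378.9, 255.9) [ 374.4 -422.1   20. ]
top (198.9, 244.7) [442.9 292.6   0. ]
top (141.5, 210.6) [589.7 526.3   0. ]
top (382.6, 194.6) [ 627.4 -461.8    0. ]
top (387.4, 233.5) [ 465.6 -468.4    0. ]
top (194.7, 189.8) [670.6 309.9   0. ]
scene (299.9, 282.9) [764.8 -38.9   0. ]
scene (280.6, 226.6) [624.1 -21.2  89. ]
scene (280.7, 225.9) [640.5 -31.1 123. ]
scene (118.6, 231.6) [ 366.1 -419.8   20. ]
scene (162.9, 249.1) [ 485.1 -330.8   20. ]
scene (79.6, 231.2) [ 308.3 -518.3   20. ]
scene (145.3, 318) [ 646.6 -455.2    0. ]
scene (118.4, 267.5) [ 465.8 -463.    -0. ]
```

The picture (71 % scale, scene above, top below) shows the cabinet at top-view pixel (277,165). The three red blocks are right of it, and the one at (356,231), about (480,-335) mm, is leftmost. Next is a look from close by.

```bash
cat >> h.py <<'E'
from scipy.spatial.transform import Rotation as Ro
def Rd(a): # tool down, tool x at angle a (deg) from world x
    a=np.radians(a);x=np.array([np.cos(a),np.sin(a),0]);z=np.array([0,0,-1.]);return np.array([x,np.cross(z,x),z]).T
def plan(p,ang=None):
    o=manip.get_obs();R=np.array(o['tcp_rot']);d=R.T@(np.array(p)-o['tcp_pos'])
    r=Ro.from_matrix(R.T@Rd(ang)).as_rotvec() if ang is not None else np.zeros(3)
    print('dpos',np.round(d/400,4).tolist(),'rot',np.round(r/2,4).tolist(),'mm',round(np.linalg.norm(d),1),'deg',np.round(np.degrees(np.linalg.norm(r)),1))
    return d
E
python3 - <<'E'
from h import *
np.set_printoptions(precision=3,suppress=True)
o=manip.get_obs();R=o['tcp_rot'];print(np.degrees(np.arctan2(R[1,0],R[0,0])))
m=manip.camera_model('wrist');E=np.array(m['extrinsics']);c=-E[:3,:3].T@E[:3,3]
print(m['fx'],R.T@(c-o['tcp_pos']),R.T@E[:3,:3].T)
plan([400,300,330],82); plan([480,-20,330],82)
E
```

```text
70.70579634497778
325.19226210127806 [   0.121  -67.306 -179.737] [[ 1.     0.     0.   ]
 [-0.     0.972  0.236]
 [-0.    -0.236  0.972]]
dpos [-0.3992, 0.6959, -0.3113] rot [0.0, 0.0, -0.0986] mm 344.2 deg 11.3
dpos [-1.0882, 1.149, -0.3113] rot [0.0, 0.0, -0.0986] mm 645.1 deg 11.3
```

```bash
python3 -m crank '[{"delta_pos":[0,0,-0.15],"rot":[0,0,0],"hand":1},{"delta_pos":[-0.4,0.696,-0.31],"rot":[0,0,-0.099],"hand":1},{"delta_pos":[-0.4,0.696,-0.31],"rot":[0,0,-0.099],"hand":1},{"delta_pos":[-0.4,0.696,-0.31],"rot":[0,0,-0.099],"hand":1},{"delta_pos":[-0.4,0.696,-0.31],"rot":[0,0,-0.099],"hand":1},{"delta_pos":[-0.4,0.696,-0.31],"rot":[0,0,-0.099],"hand":1},{"delta_pos":[-0.4,0.696,-0.31],"rot":[0,0,-0.099],"hand":1}]'; python3 -c "
from h import *
plan([480,-20,330],82)"
```

```text
time: 1.88
tcp_pos: [402.1, 297.5, 330.5]
tcp_rot: [[0.143, 0.99, 0.002], [0.99, -0.143, 0.001], [0.001, 0.002, -1.0]]
wrist_force: [0.2, 0.4, -0.2]
finger_gap: 0.292
dpos [-0.7577, 0.3061, 0.0013] rot [0.0009, -0.0004, -0.0018] mm 326.9 deg 0.2
```

```bash
python3 -m crank '[{"delta_pos":[-0.758,0.306,0],"rot":[0,0,0],"hand":1},{"delta_pos":[-0.758,0.306,0],"rot":[0,0,0],"hand":1},{"delta_pos":[-0.758,0.306,0],"rot":[0,0,0],"hand":1},{"delta_pos":[-0.758,0.306,0],"rot":[0,0,0],"hand":1},{"delta_pos":[-0.758,0.306,0],"rot":[0,0,0],"hand":1},{"delta_pos":[-0.758,0.306,0],"rot":[0,0,0],"hand":1},{"delta_pos":[-0.758,0.306,0],"rot":[0,0,0],"hand":1}]'; python3 - <<'E'
from h import *
np.set_printoptions(precision=1,suppress=True)
m=manip.camera_model('wrist');save('wrist','w1.png')
for n in ['cabinet','drawer_front','drawer_lip','bur_block_mid']:
    print(n,[(np.round(d['pixel'],1).tolist(),round(d['conf'],2),atz('wrist',d['pixel'],dict(cabinet=0,drawer_front=89,drawer_lip=123,bur_block_mid=20)[n],m)) for d in manip.landmark_of(n,'wrist')])
E
```

```text
time: 2.75
tcp_pos: [479.1, -17.2, 329.0]
tcp_rot: [[0.139, 0.99, -0.001], [0.99, -0.139, 0.001], [0.001, -0.001, -1.0]]
wrist_force: [0.1, 0.3, -0.0]
finger_gap: 0.004
cabinet [([297.0, 336.6], 0.62, array([767.1, -37.5,   0. ]))]
drawer_front []
drawer_lip []
bur_block_mid [([101.7, 215.8], 0.95, array([ 485.3, -341.9,   20. ])), ([58.4, 158.4], 0.68, array([ 368.2, -414.3,   20. ])), ([12.1, 137.7], 0.64, array([ 298.9, -535.4,   20. ]))]
```

View pics/w1.png

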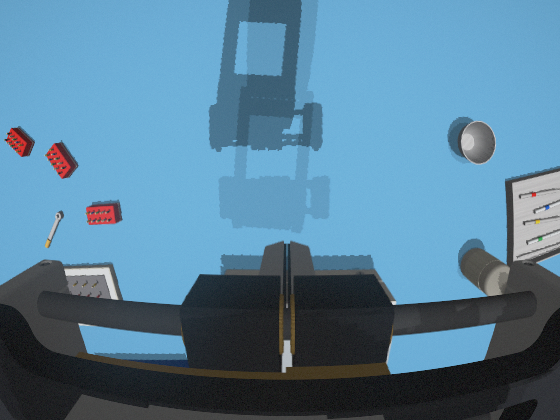

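The wrist camera sees the robot's side; the gripper hides the cabinet. The block is at (101,216), matching the top view. I take the cabinet's yaw from the first top picture's edges.

```bash
python3 - <<'E'
from h import *
im=cv2.imread('pics/t0.png')
c=im[120:205,238:318];c=cv2.resize(c,(0,0),fx=7,fy=7,interpolation=cv2.INTER_CUBIC)
im=cv2.imread('pics/s0.png')
d=im[205:335,235:375];d=cv2.resize(d,(0,0),fx=1.7,fy=1.7,interpolation=cv2.INTER_CUBIC)
o=np.zeros((595,800,3),np.uint8);o[:c.shape[0],:c.shape[1]]=c[:595];o[:d.shape[0],560:560+d.shape[1]]=d
cv2.imwrite('pics/c1.png',o)
E
```

```text
(no output)
```

View pics/c1.png

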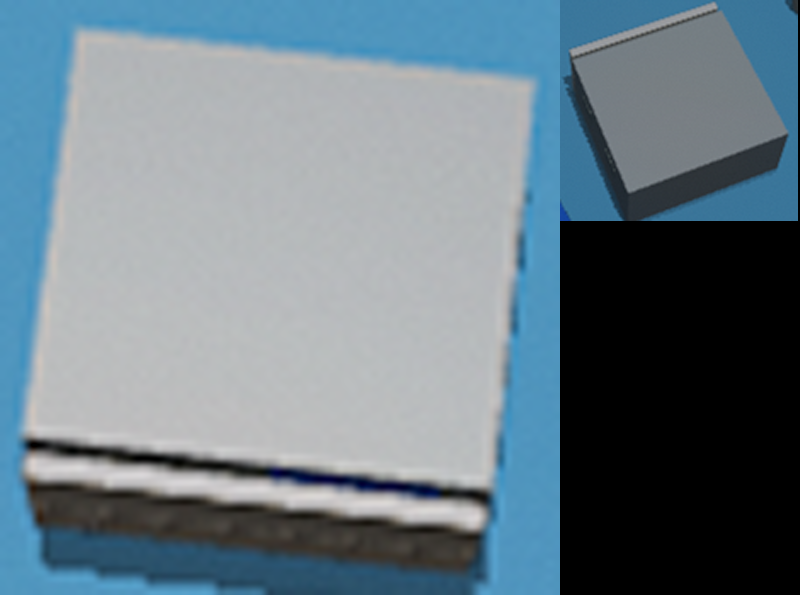

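Crop shows the slab corners at (77,28), (536,78), (491,490), (25,440) and the front's outer upper edge from (25,480) to (488,528).

```bash
python3 - <<'E'
from h import *
np.set_printoptions(precision=1,suppress=True)
f=lambda p:((p[0]+.5)/7-.5+238,(p[1]+.5)/7-.5+120)
g=lambda p:((p[0]-559.5)/1.7-.5+235,(p[1]+.5)/1.7-.5+205)
T=[atz('top',f(p),125) for p in [(77,28),(536,78),(491,490),(25,440)]]
F=[atz('top',f(p),123) for p in [(25,480),(488,528)]]
S=[atz('scene',g(p),125) for p in [(786,134),(628,193),(573,57),(722,10)]]
for n,X in(('top',T),('front',F),('scene',S)):
    print(n,np.array(X),np.mean(X,0))
    for i in range(len(X)-1):
        d=X[i+1]-X[i];print(np.linalg.norm(d),np.degrees(np.arctan2(d[1],d[0])))
E
```

```text
top [[ 902.    78.   125. ]
 [ 864.6 -179.5  125. ]
 [ 626.7 -143.   125. ]
 [ 662.6  111.7  125. ]] [764.  -33.2 125. ]
260.268987869833 -98.26567697474242
240.63664388404914 171.26876552751182
257.2586980785267 81.98372282953031
front [[ 640.5  112.3  123. ]
 [ 605.9 -140.6  123. ]] [623.2 -14.1 123. ]
255.16450078188092 -97.79116995054548
scene [[ 903.1   73.4  125. ]
 [ 866.2 -180.2  125. ]
 [ 624.7 -141.3  125. ]
 [ 666.7  113.5  125. ]] [765.2 -33.7 125. ]
256.22003320979854 -98.2623804107586
244.6873187950069 170.8710849844057
258.26580434470293 80.641656144719
```

```bash
cat >> h.py <<'E'
C=np.array([764.6,-33.4,0]);YAW=-8.2
_a=np.radians(YAW);CX=np.array([np.cos(_a),np.sin(_a),0]);CY=np.array([-np.sin(_a),np.cos(_a),0])
def cab(x,y,z): return C+CX*x+CY*y+np.array([0,0,z])
def tocab(p): d=np.array(p)-C;return np.round([d@CX,d@CY,p[2]],1)
E
python3 - <<'E'
from h import *
plan(cab(-190,0,80),81.8);print(tocab(manip.get_obs()['tcp_pos']))
E
```

```text
dpos [0.0564, 0.2384, 0.6239] rot [0.0001, -0.0002, 0.0036] mm 268.1 deg 0.4
[-285.2  -23.3  329.6]
```

```bash
python3 -m crank '[{"delta_pos":[0.056,0.238,0.624],"rot":[0,0,0.0036],"hand":1},{"delta_pos":[0.056,0.238,0.624],"rot":[0,0,0.0036],"hand":1},{"delta_pos":[0.056,0.238,0.624],"rot":[0,0,0.0036],"hand":1},{"delta_pos":[0.056,0.238,0.624],"rot":[0,0,0.0036],"hand":1},{"delta_pos":[0.056,0.238,0.624],"rot":[0,0,0.0036],"hand":1},{"delta_pos":[0.056,0.238,0.624],"rot":[0,0,0.0036],"hand":1},{"delta_pos":[0.056,0.238,0.624],"rot":[0,0,0.0036],"hand":1}]'; python3 -m crank '[{"delta_pos":[0,0.02,0],"rot":[0,0,0],"hand":1},{"delta_pos":[0,0.04,0],"rot":[0,0,0],"hand":1},{"delta_pos":[0,0.06,0],"rot":[0,0,0],"hand":1},{"delta_pos":[0,0.06,0],"rot":[0,0,0],"hand":1}]';python3 -c "
from h import *
o=manip.get_obs();print(tocab(o['tcp_pos']),o['wrist_force'])"
```

```text
time: 3.88
tcp_pos: [578.3, -8.5, 82.8]
tcp_rot: [[0.145, 0.989, 0.005], [0.989, -0.145, -0.001], [-0.0, 0.005, -1.0]]
wrist_force: [0.2, -0.8, -0.1]
finger_gap: 0.005
time: 4.38
tcp_pos: [601.2, -12.3, 80.1]
tcp_rot: [[0.146, 0.989, 0.001], [0.989, -0.146, -0.0], [-0.0, 0.001, -1.0]]
wrist_force: [-0.7, 0.4, -0.3]
finger_gap: 0.008
[-164.8   -2.4   80.1] [-0.73927478  0.39544571 -0.28506246]
```

Advance in small steps to contact.

```bash
python3 -m crank '[{"delta_pos":[0,0.005,0],"rot":[0,0,0],"hand":1},{"delta_pos":[0,0.01,0],"rot":[0,0,0],"hand":1},{"delta_pos":[0,0.015,0],"rot":[0,0,0],"hand":1},{"delta_pos":[0,0.015,0],"rot":[0,0,0],"hand":1}]'; for i in 1 ; do python3 -m crank '[{"delta_pos":[0,0.005,0],"rot":[0,0,0],"hand":1},{"delta_pos":[0,0.005,0],"rot":[0,0,0],"hand":1}]'; done;  python3 -c "
from h import *
o=manip.get_obs();print(tocab(o['tcp_pos']),o['wrist_force'])"
```

```text
time: 4.88
tcp_pos: [606.4, -12.9, 79.8]
tcp_rot: [[0.145, 0.989, 0.0], [0.989, -0.145, -0.0], [-0.0, 0.0, -1.0]]
wrist_force: [0.3, 0.1, 0.5]
finger_gap: 0.005
time: 5.12
tcp_pos: [608.4, -13.2, 79.9]
tcp_rot: [[0.145, 0.989, 0.0], [0.989, -0.145, -0.0], [-0.0, 0.0, -1.0]]
wrist_force: [0.4, -0.5, -0.4]
finger_gap: 0.004
[-157.5   -2.3   79.9] [ 0.43701092 -0.4860619  -0.44537922]
```

```bash
python3 -m crank '[{"delta_pos":[0,0.005,0],"rot":[0,0,0],"hand":1},{"delta_pos":[0,0.01,0],"rot":[0,0,0],"hand":1},{"delta_pos":[0,0.01,0],"rot":[0,0,0],"hand":1}]'; python3 -m crank '[{"delta_pos":[0,0.005,0],"rot":[0,0,0],"hand":1},{"delta_pos":[0,0.005,0],"rot":[0,0,0],"hand":1}]';  python3 -m crank '[{"delta_pos":[0,0.005,0],"rot":[0,0,0],"hand":1},{"delta_pos":[0,0.005,0],"rot":[0,0,0],"hand":1}]';python3 -c "
from h import *
o=manip.get_obs();print(tocab(o['tcp_pos']),o['wrist_force'])"
```

```text
time: 5.5
tcp_pos: [612.4, -13.8, 79.9]
tcp_rot: [[0.145, 0.989, 0.0], [0.989, -0.145, -0.0], [-0.0, 0.0, -1.0]]
wrist_force: [-0.8, -0.3, 0.2]
finger_gap: 0.002
time: 5.75
tcp_pos: [614.3, -14.1, 79.9]
tcp_rot: [[0.145, 0.989, 0.0], [0.989, -0.145, -0.0], [-0.0, 0.0, -1.0]]
wrist_force: [-0.9, 0.5, -0.0]
finger_gap: 0.006
time: 6.0
tcp_pos: [616.3, -14.4, 79.9]
tcp_rot: [[0.145, 0.989, 0.0], [0.989, -0.145, -0.0], [-0.0, 0.0, -1.0]]
wrist_force: [-0.0, -0.3, 0.4]
finger_gap: 0.007
[-149.5   -2.3   79.9] [-0.01972572 -0.27225986  0.41357769]
```

```bash
for i in 1; do python3 -m crank '[{"delta_pos":[0,0.005,0],"rot":[0,0,0],"hand":1},{"delta_pos":[0,0.005,0],"rot":[0,0,0],"hand":1}]'; python3 -m crank '[{"delta_pos":[0,0.005,0],"rot":[0,0,0],"hand":1},{"delta_pos":[0,0.005,0],"rot":[0,0,0],"hand":1}]';done | grep -v rot;python3 -c "
from h import *
o=manip.get_obs();print(tocab(o['tcp_pos']),o['wrist_force'])"
```

```text
time: 6.25
tcp_pos: [617.8, -14.6, 79.8]
wrist_force: [-0.6, 0.6, 0.8]
finger_gap: 0.005
time: 6.5
tcp_pos: [618.1, -14.6, 79.7]
wrist_force: [-6.3, 0.1, 4.9]
finger_gap: 0.006
[-147.6   -2.3   79.7] [-6.3495211   0.10491848  4.89654168]
```

```bash
for i in 1; do python3 -m crank '[{"delta_pos":[0,0.005,0],"rot":[0,0,0],"hand":1},{"delta_pos":[0,0.005,0],"rot":[0,0,0],"hand":1}]'; python3 -m crank '[{"delta_pos":[0,0.004,0],"rot":[0,0,0],"hand":1},{"delta_pos":[0,0.004,0],"rot":[0,0,0],"hand":1}]';done | grep -v rot;python3 -c "
from h import *
o=manip.get_obs();print(tocab(o['tcp_pos']),o['wrist_force'])"
```

```text
time: 6.75
tcp_pos: [619.4, -14.8, 79.7]
wrist_force: [-8.5, 0.9, 5.4]
finger_gap: 0.006
time: 7.0
tcp_pos: [620.8, -15.0, 79.7]
wrist_force: [-8.5, 0.2, 6.8]
finger_gap: 0.003
[-144.9   -2.3   79.7] [-8.53721329  0.19911055  6.79716883]
```

```bash
for i in 1; do python3 -m crank '[{"delta_pos":[0,0.004,0],"rot":[0,0,0],"hand":1},{"delta_pos":[0,0.004,0],"rot":[0,0,0],"hand":1}]';done | grep -v rot;python3 -c "
from h import *
o=manip.get_obs();print(tocab(o['tcp_pos']),o['wrist_force'])"
```

```text
time: 7.25
tcp_pos: [622.4, -15.2, 79.6]
wrist_force: [-8.5, 0.9, 5.8]
finger_gap: 0.007
[-143.3   -2.3   79.6] [-8.45405782  0.86615547  5.80501705]
```

```bash
for i in 1; do python3 -m crank '[{"delta_pos":[0,0.002,0],"rot":[0,0,0],"hand":1},{"delta_pos":[0,0.002,0],"rot":[0,0,0],"hand":1}]'; python3 -m crank '[{"delta_pos":[0,-0.3,0],"rot":[0,0,0],"hand":1},{"delta_pos":[0,-0.3,0],"rot":[0,0,0],"hand":1},{"delta_pos":[0,-0.3,0],"rot":[0,0,0],"hand":1},{"delta_pos":[0,-0.3,-0.35],"rot":[0,0,0],"hand":1},{"delta_pos":[0,-0.3,-0.35],"rot":[0,0,0],"hand":1},{"delta_pos":[0,-0.3,-0.35],"rot":[0,0,0],"hand":1},{"delta_pos":[0,-0.3,-0.35],"rot":[0,0,0],"hand":1}]';done | grep -v rot;python3 - <<'E'
from h import *
o=manip.get_obs();print(tocab(o['tcp_pos']),o['wrist_force'])
im=save('top','t2.png');s=save('scene','s2.png')
for c in ['top','scene']:
  for n,z in (('drawer_front',89),('drawer_lip',123)):
    print(c,n,[(np.round(d['pixel'],1),round(d['conf'],2),tocab(atz(c,d['pixel'],z))) for d in manip.landmark_of(n,c)])
cv2.imwrite('pics/c2.png',cv2.hconcat([cv2.resize(im[110:240,210:340],(400,400)),cv2.resize(s[180:340,200:360],(400,400))])[:,:,::-1])
E
```

```text
time: 7.5
tcp_pos: [623.0, -15.3, 79.6]
wrist_force: [-8.9, 0.5, 5.6]
finger_gap: 0.003
time: 8.38
tcp_pos: [509.3, 1.3, 221.6]
wrist_force: [-0.1, 0.9, -0.2]
finger_gap: 0.003
[-257.6   -2.1  221.6] [-0.05608455  0.85584996 -0.16435714]
top drawer_front [(array([384.1, 193.1]), 0.75, array([ -91.8, -428.7,   89. ]))]
top drawer_lip []
scene drawer_front [(array([270.5, 208.2]), 0.7, array([-209.5,  -11.4,   89. ])), (array([264.6, 240.9]), 0.27, array([-113.8,  -66.7,   89. ]))]
scene drawer_lip [(array([379.5, 203.8]), 0.71, array([-89. , 272.2, 123. ])), (array([275.1, 205. ]), 0.65, array([-193.4,   -3.9,  123. ]))]
```

View pics/c2.png

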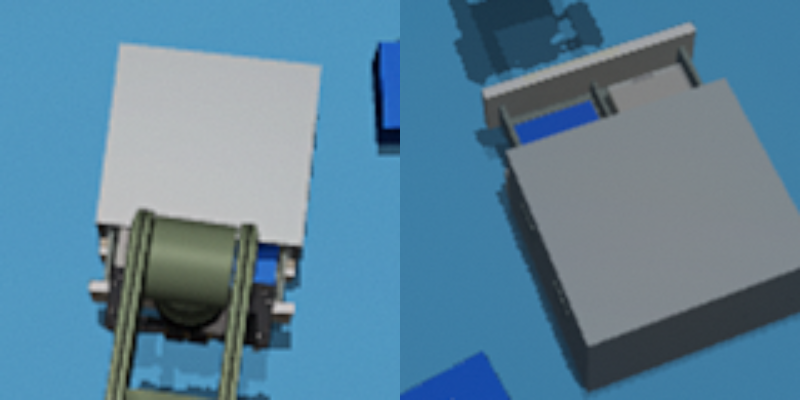

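The drawer has popped about 65 mm. The mat (blue, at (555,120)) lies in the right (-y) compartment and the white case in the left one. Now hook behind the lip above the partition.

```bash
python3 -c "
from h import *
plan(cab(-155,0,180),81.8)
plan(cab(-155,0,105),81.8)"
```

```text
dpos [0.0058, 0.2648, 0.0932] rot [-0.002, -0.0, -0.0015] mm 112.3 deg 0.3
dpos [0.0058, 0.2656, 0.2807] rot [-0.002, -0.0, -0.0015] mm 154.6 deg 0.3
```

```bash
python3 -m crank '[{"delta_pos":[0.006,0.258,0.09],"rot":[0,0,0],"hand":1},{"delta_pos":[0.006,0.258,0.09],"rot":[0,0,0],"hand":1},{"delta_pos":[0.006,0.258,0.09],"rot":[0,0,0],"hand":1},{"delta_pos":[0.006,0.258,0.28],"rot":[0,0,0],"hand":1},{"delta_pos":[0.006,0.258,0.28],"rot":[0,0,0],"hand":1},{"delta_pos":[0.006,0.258,0.28],"rot":[0,0,0],"hand":1}]' | grep -v rot;python3 - <<'E'
from h import *
o=manip.get_obs();print(tocab(o['tcp_pos']),o['wrist_force'])
E
python3 -m crank '[{"delta_pos":[0,-0.02,0],"rot":[0,0,0],"hand":1},{"delta_pos":[0,-0.04,0],"rot":[0,0,0],"hand":1},{"delta_pos":[0,-0.06,0],"rot":[0,0,0],"hand":1},{"delta_pos":[0,-0.08,0],"rot":[0,0,0],"hand":1},{"delta_pos":[0,-0.1,0],"rot":[0,0,0],"hand":1},{"delta_pos":[0,-0.12,0],"rot":[0,0,0],"hand":1}]' | grep -v rot;python3 - <<'E'
from h import *
o=manip.get_obs();print(tocab(o['tcp_pos']),o['wrist_force'])
E
```

```text
time: 9.43
tcp_pos: [608.3, -10.7, 107.3]
wrist_force: [0.1, -0.4, -0.2]
finger_gap: 0.003
[-157.9    0.2  107.3] [ 0.13510214 -0.44035528 -0.24514143]
time: 10.18
tcp_pos: [562.1, -4.0, 108.2]
wrist_force: [1.9, -0.8, 1.4]
finger_gap: 0.007
[-2.046e+02  2.000e-01  1.082e+02] [ 1.88537384 -0.7942352   1.35991702]
```

```bash
python3 -m crank '[{"delta_pos":[0,-0.02,0],"rot":[0,0,0],"hand":1},{"delta_pos":[0,-0.05,0],"rot":[0,0,0],"hand":1},{"delta_pos":[0,-0.08,0],"rot":[0,0,0],"hand":1},{"delta_pos":[0,-0.11,0],"rot":[0,0,0],"hand":1},{"delta_pos":[0,-0.13,0],"rot":[0,0,0],"hand":1},{"delta_pos":[0,-0.14,0],"rot":[0,0,0],"hand":1},{"delta_pos":[0,-0.15,0],"rot":[0,0,0],"hand":1},{"delta_pos":[0,-0.15,0],"rot":[0,0,0],"hand":1}]' | grep -v rot;python3 - <<'E'
from h import *
o=manip.get_obs();print(tocab(o['tcp_pos']),o['wrist_force'])
E
```

```text
time: 11.18
tcp_pos: [503.2, 4.7, 107.7]
wrist_force: [2.6, -0.7, -2.7]
finger_gap: 0.006
[-264.1    0.4  107.7] [ 2.63981876 -0.70301038 -2.69064202]
```

```bash
python3 -m crank '[{"delta_pos":[0,0.04,0],"rot":[0,0,0],"hand":1},{"delta_pos":[0,0.04,-0.2],"rot":[0,0,0],"hand":1},{"delta_pos":[0,0.04,-0.2],"rot":[0,0,0],"hand":1},{"delta_pos":[0,0.04,-0.4],"rot":[0,0,0],"hand":1},{"delta_pos":[0,0.04,-0.4],"rot":[0,0,0],"hand":1},{"delta_pos":[0,0.04,-0.4],"rot":[0,0,0],"hand":1}]' | grep -v rot;python3 - <<'E'
from h import *
o=manip.get_obs();print(tocab(o['tcp_pos']),o['wrist_force'])
plan(cab(-190,-130,280),-8.2)
E
```

```text
time: 11.92
tcp_pos: [519.1, 2.3, 268.6]
wrist_force: [0.4, 0.7, -0.1]
finger_gap: 0.008
[-248.1    0.3  268.6] [ 0.39690417  0.72885909 -0.07371543]
dpos [-0.3255, 0.1462, -0.0282] rot [0.0007, -0.0007, 0.784] mm 143.2 deg 89.8
```

```bash
python3 -m crank '[{"delta_pos":[-0.326,0.146,-0.03],"rot":[0,0,0.784],"hand":-1},{"delta_pos":[-0.326,0.146,-0.03],"rot":[0,0,0.784],"hand":-1},{"delta_pos":[-0.326,0.146,-0.03],"rot":[0,0,0.784],"hand":-1},{"delta_pos":[-0.326,0.146,-0.03],"rot":[0,0,0.784],"hand":-1},{"delta_pos":[-0.326,0.146,-0.03],"rot":[0,0,0.784],"hand":-1},{"delta_pos":[-0.326,0.146,-0.03],"rot":[0,0,0.784],"hand":-1},{"delta_pos":[-0.326,0.146,-0.03],"rot":[0,0,0.784],"hand":-1},{"delta_pos":[-0.326,0.146,-0.03],"rot":[0,0,0.784],"hand":-1},{"delta_pos":[-0.326,0.146,-0.03],"rot":[0,0,0.784],"hand":-1},{"delta_pos":[-0.326,0.146,-0.03],"rot":[0,0,0.784],"hand":-1}]' | grep -v "wrist";python3 - <<'E'
from h import *
np.set_printoptions(precision=1,suppress=True)
m=manip.camera_model('wrist');save('wrist','w3.png');o=manip.get_obs();print(tocab(o['tcp_pos']))
for n,z in (('mat_top',71),('drawer_lip',123),('drawer_floor',67),('parts_case',67),('drawer_front',89),('bur_block_mid',20)):
  for d in manip.landmark_of(n,'wrist'):
    c,v=ray('wrist',d['pixel'],m);p=atz('wrist',d['pixel'],z,m);print(n,np.round(d['pixel']),round(d['conf'],2),p,tocab(p))
import pickle;pickle.dump(m,open('m3.pkl','wb'))
E
```

```text
time: 13.18
tcp_pos: [556.0, -134.5, 276.6]
tcp_rot: [[0.99, -0.142, -0.005], [-0.142, -0.99, 0.002], [-0.006, -0.001, -1.0]]
finger_gap: 0.995
[-191.7 -129.9  277.1]
mat_top [280. 133.] 0.93 [559.  -59.7  71. ] [-199.8  -55.3   71. ]
mat_top [421. 102.] 0.72 [736.9 -39.1  71. ] [-26.6  -9.6  71. ]
drawer_lip [209.  80.] 0.72 [494.9   6.6 123. ] [-272.7    1.1  123. ]
drawer_floor [292.  86.] 0.67 [580.4  -4.5  67. ] [-186.4    2.4   67. ]
drawer_floor [280.  42.] 0.23 [574.7  51.3  67. ] [-200.    56.8   67. ]
parts_case [277.  43.] 0.92 [570.3  51.1  67. ] [-204.3   55.9   67. ]
drawer_front [206.  84.] 0.82 [484.2   9.9  89. ] [-283.7    2.9   89. ]
bur_block_mid [206. 364.] 0.9 [ 374.1 -412.5   20. ] [-332.4 -430.9   20. ]
bur_block_mid [257. 326.] 0.42 [ 479.5 -341.8   20. ] [-238.2 -345.9   20. ]
```

View pics/w3.png

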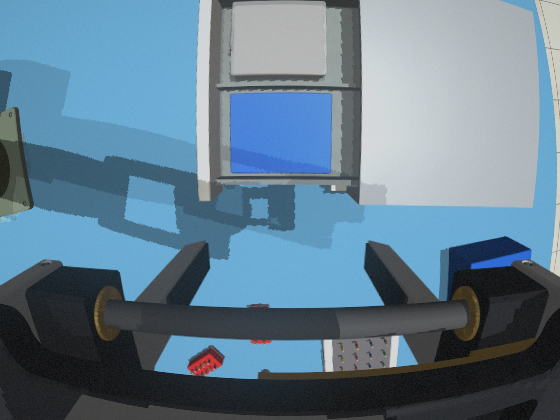

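Mat centre at pixel (280,133), which is cabinet (-200,-55). The case is at (277,43), and the lip gives an opening of about 146 mm. Now to the block.

```bash
python3 -c "
from h import *
plan([482,-420,240],0)"
```

```text
dpos [-0.0854, 0.732, 0.0991] rot [-0.0, 0.0001, -0.0714] mm 297.4 deg 8.2
```

```bash
python3 -m crank '[{"delta_pos":[-0.085,0.732,0.099],"rot":[0,0,-0.071],"hand":-1},{"delta_pos":[-0.085,0.732,0.099],"rot":[0,0,-0.071],"hand":-1},{"delta_pos":[-0.085,0.732,0.099],"rot":[0,0,-0.071],"hand":-1},{"delta_pos":[-0.085,0.732,0.099],"rot":[0,0,-0.071],"hand":-1},{"delta_pos":[-0.085,0.732,0.099],"rot":[0,0,-0.071],"hand":-1},{"delta_pos":[-0.085,0.732,0.099],"rot":[0,0,-0.071],"hand":-1},{"delta_pos":[-0.085,0.732,0.099],"rot":[0,0,-0.071],"hand":-1}]' | grep -v "wrist";python3 - <<'E'
from h import *
import pickle
np.set_printoptions(precision=1,suppress=True)
m=manip.camera_model('wrist');save('wrist','w4.png')
m3=pickle.load(open('m3.pkl','rb'))
for n,z in (('bur_block_mid',20),('mat_top',71)):
  for d in manip.landmark_of(n,'wrist'):
    print(n,np.round(d['pixel']),round(d['conf'],2),atz('wrist',d['pixel'],z,m))
    if n=='bur_block_mid':print(tri([ray('wrist',d['pixel'],m),ray('top',(356.2,230.7))]),tri([ray('wrist',d['pixel'],m),ray('scene',(162.9,249.1))]))
    else: print(tri([ray('wrist',d['pixel'],m),ray('wrist',(280,133),m3)]))
for d in manip.regions_of('bur_block_mid','wrist'):
    c=max(cv2.findContours(d['region'].astype(np.uint8),0,2)[0],key=cv2.contourArea)[:,0,:]
    for z in (13,26): print(round(d['conf'],2),z,cv2.minAreaRect(np.array([atz('wrist',p,z,m)[:2] for p in c],np.float32)))
E
```

```text
time: 14.4
tcp_pos: [482.2, -419.7, 240.2]
tcp_rot: [[1.0, -0.001, 0.0], [-0.001, -1.0, 0.001], [0.0, -0.001, -1.0]]
finger_gap: 0.999
bur_block_mid [198. 190.] 0.88 [ 369.9 -414.9   20. ]
(array([ 440.3, -336.6,  247.8]), [np.float64(42.24419112230634), np.float64(42.244191122306304)]) (array([ 392.6, -373. ,  -51.3]), [np.float64(65.40974961919642), np.float64(65.40974961919626)])
bur_block_mid [160. 264.] 0.76 [ 306.9 -517.4   20. ]
(array([ 445.3, -322. ,  362.5]), [np.float64(53.24676181144919), np.float64(53.24676181144929)]) (array([ 510.9, -375.3,  246.4]), [np.float64(100.37456254736864), np.float64(100.3745625473687)])
bur_block_mid [287. 133.] 0.58 [ 483.7 -344.7   20. ]
(array([ 483. , -344.6,   -9.9]), [np.float64(0.8845171360744826), np.float64(0.8845171360744359)]) (array([ 484.5, -337.7,   20.2]), [np.float64(6.962963028676079), np.float64(6.962963028675964)])
0.91 13 ((303.2003479003906, -516.517822265625), (75.4539566040039, 18.02910804748535), 44.5406494140625)
0.91 26 ((308.9345703125, -511.26611328125), (73.04388427734375, 17.453231811523438), 44.54068374633789)
0.64 13 ((370.6722106933594, -414.237548828125), (67.48685455322266, 32.19361877441406), 30.28978157043457)
0.64 26 ((374.2513427734375, -412.25286865234375), (65.3311767578125, 31.165292739868164), 30.28976821899414)
0.57 13 ((481.9438171386719, -341.32568359375), (61.54546356201172, 33.56092834472656), 84.116943359375)
0.57 26 ((481.96868896484375, -341.66986083984375), (59.5796012878418, 32.48893737792969), 84.11695098876953)
```

View pics/w4.png

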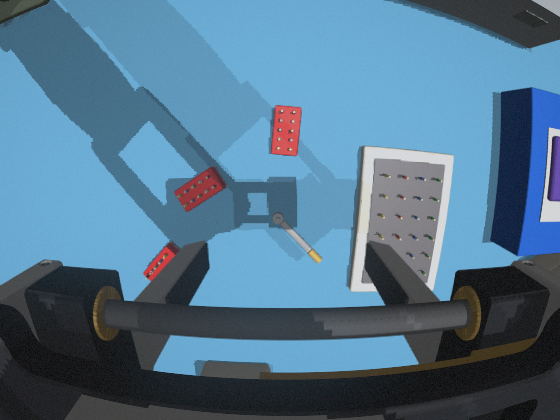

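Target block at pixel (286,131) with its long axis at about 84°. The two views give mid height 20, so I grasp at TCP z=4 with the jaws at -6°.

```bash
python3 -c "
from h import *
plan([482,-341.5,60],-6);plan([482,-341.5,4],-6)"
```

```text
dpos [-0.0024, -0.1934, 0.452] rot [0.0002, -0.0003, 0.0528] mm 196.6 deg 6.0
dpos [-0.0025, -0.1934, 0.592] rot [0.0002, -0.0003, 0.0528] mm 249.1 deg 6.0
```

```bash
python3 -m crank '[{"delta_pos":[-0.001,-0.193,0.2],"rot":[0,0,0.053],"hand":-1},{"delta_pos":[-0.001,-0.193,0.3],"rot":[0,0,0.053],"hand":-1},{"delta_pos":[-0.001,-0.193,0.45],"rot":[0,0,0.053],"hand":-1},{"delta_pos":[-0.001,-0.193,0.45],"rot":[0,0,0.053],"hand":-1},{"delta_pos":[-0.001,-0.193,0.5],"rot":[0,0,0.053],"hand":-1},{"delta_pos":[-0.001,-0.193,0.55],"rot":[0,0,0.053],"hand":-1},{"delta_pos":[-0.001,-0.193,0.575],"rot":[0,0,0.053],"hand":-1},{"delta_pos":[-0.001,-0.193,0.591],"rot":[0,0,0.053],"hand":-1},{"delta_pos":[-0.001,-0.193,0.591],"rot":[0,0,0.053],"hand":-1},{"delta_pos":[-0.001,-0.193,0.591],"rot":[0,0,0.053],"hand":-1}]'
```

```text
time: 15.85
tcp_pos: [482.3, -343.4, 4.5]
tcp_rot: [[0.994, -0.107, 0.001], [-0.107, -0.994, -0.001], [0.001, 0.001, -1.0]]
wrist_force: [-0.2, -0.0, -0.5]
finger_gap: 1.002
```

Close, then lift.

```bash
python3 -m crank '[{"delta_pos":[0,0,0],"rot":[0,0,0],"hand":1},{"delta_pos":[0,0,0],"rot":[0,0,0],"hand":1},{"delta_pos":[0,0,0],"rot":[0,0,0],"hand":1},{"delta_pos":[0,0,0],"rot":[0,0,0],"hand":1},{"delta_pos":[0,0,0],"rot":[0,0,0],"hand":1},{"delta_pos":[0,0,0],"rot":[0,0,0],"hand":1},{"delta_pos":[0,0,0],"rot":[0,0,0],"hand":1}]'|grep -v rot; python3 -m crank '[{"delta_pos":[0,0,-0.02],"rot":[0,0,0],"hand":1},{"delta_pos":[0,0,-0.1],"rot":[0,0,0],"hand":1},{"delta_pos":[0,0,-0.2],"rot":[0,0,0],"hand":1},{"delta_pos":[0,0,-0.35],"rot":[0,0,0],"hand":1},{"delta_pos":[0,0,-0.5],"rot":[0,0,0],"hand":1},{"delta_pos":[0,0,-0.6],"rot":[0,0,0],"hand":1},{"delta_pos":[0,0,-0.6],"rot":[0,0,0],"hand":1}]'|grep -v rot;python3 -c "
from h import *
plan(cab(-200,-55,240),-8.2)"
```

```text
time: 16.73
tcp_pos: [481.8, -342.8, 3.8]
wrist_force: [0.6, -0.2, -0.7]
finger_gap: 0.337
time: 17.6
tcp_pos: [483.8, -344.7, 249.1]
wrist_force: [0.1, -0.0, -1.6]
finger_gap: 0.343
dpos [0.11, -0.7295, 0.0193] rot [0.003, -0.004, 0.018] mm 295.2 deg 2.1
```

```bash
python3 -m crank '[{"delta_pos":[0.11,-0.592,0.01],"rot":[0,0,0.018],"hand":1},{"delta_pos":[0.11,-0.592,0.01],"rot":[0,0,0.018],"hand":1},{"delta_pos":[0.11,-0.592,0.01],"rot":[0,0,0.018],"hand":1},{"delta_pos":[0.11,-0.592,0.01],"rot":[0,0,0.018],"hand":1},{"delta_pos":[0.11,-0.592,0.01],"rot":[0,0,0.018],"hand":1},{"delta_pos":[0.11,-0.592,0.01],"rot":[0,0,0.018],"hand":1},{"delta_pos":[0.11,-0.592,0.01],"rot":[0,0,0.018],"hand":1}]'|grep -v rot;python3 - <<'E'
from h import *
import pickle
np.set_printoptions(precision=1,suppress=True)
m=manip.camera_model('wrist');save('wrist','w5.png');m3=pickle.load(open('m3.pkl','rb'))
for n,z in (('mat_top',71),('drawer_lip',123),('bur_block_mid',20)):
  for d in manip.landmark_of(n,'wrist'):
    print(n,np.round(d['pixel']),round(d['conf'],2),tocab(atz('wrist',d['pixel'],z,m)))
    if n=='mat_top':
        t=tri([ray('wrist',d['pixel'],m),ray('wrist',(280,133),m3)]);print(tocab(t[0]),t[1])
plan(cab(-200,-55,130),-8.2);plan(cab(-200,-55,85),-8.2);
E
```

```text
time: 18.48
tcp_pos: [550.2, -113.3, 239.0]
wrist_force: [0.1, 0.5, -0.5]
finger_gap: 0.339
mat_top [287. 151.] 0.95 [-199.3  -55.3   71. ]
[-199.6  -55.2   77.3] [np.float64(0.2962382899893808), np.float64(0.29623828998944285)]
drawer_lip [207.  96.] 0.85 [-272.6   -0.6  123. ]
bur_block_mid [288. 267.] 0.66 [-199.  -208.2   20. ]
dpos [0.0006, -0.1363, 0.2744] rot [0.0, 0.0, -0.0009] mm 122.5 deg 0.1
dpos [0.0006, -0.1363, 0.3869] rot [0.0, 0.0, -0.0009] mm 164.1 deg 0.1
```

View pics/w5.png

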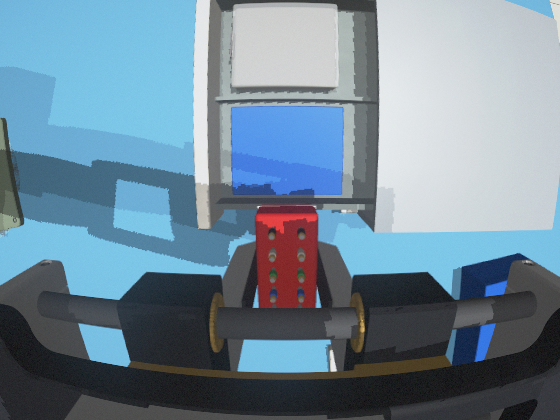

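The block is held upright, with the mat clear at (287,151). Lower over the mat, then feel for contact.

```bash
python3 -m crank '[{"delta_pos":[0,-0.136,0.1],"rot":[0,0,0],"hand":1},{"delta_pos":[0,-0.136,0.2],"rot":[0,0,0],"hand":1},{"delta_pos":[0,-0.136,0.27],"rot":[0,0,0],"hand":1},{"delta_pos":[0,-0.136,0.3],"rot":[0,0,0],"hand":1},{"delta_pos":[0,-0.136,0.34],"rot":[0,0,0],"hand":1},{"delta_pos":[0,-0.136,0.37],"rot":[0,0,0],"hand":1},{"delta_pos":[0,-0.136,0.39],"rot":[0,0,0],"hand":1},{"delta_pos":[0,-0.136,0.39],"rot":[0,0,0],"hand":1},{"delta_pos":[0,-0.136,0.39],"rot":[0,0,0],"hand":1}]'|grep -v rot; python3 -m crank '[{"delta_pos":[0,0,0.008],"rot":[0,0,0],"hand":1},{"delta_pos":[0,0,0.013],"rot":[0,0,0],"hand":1},{"delta_pos":[0,0,0.013],"rot":[0,0,0],"hand":1}]'|grep -v rot;python3 -m crank '[{"delta_pos":[0,0,0.0025],"rot":[0,0,0],"hand":1},{"delta_pos":[0,0,0.005],"rot":[0,0,0],"hand":1},{"delta_pos":[0,0,0.005],"rot":[0,0,0],"hand":1}]'|grep -v rot
```

```text
time: 19.8
tcp_pos: [559.2, -58.4, 84.5]
wrist_force: [-0.2, 0.9, -0.5]
finger_gap: 0.339
time: 20.18
tcp_pos: [558.5, -58.2, 78.5]
wrist_force: [0.2, -0.4, -1.0]
finger_gap: 0.337
time: 20.55
tcp_pos: [558.6, -58.3, 76.5]
wrist_force: [-0.5, 0.2, -1.2]
finger_gap: 0.34
```

```bash
python3 -m crank '[{"delta_pos":[0,0,0.0025],"rot":[0,0,0],"hand":1},{"delta_pos":[0,0,0.0025],"rot":[0,0,0],"hand":1}]'|grep -v rot;python3 -m crank '[{"delta_pos":[0,0,0.0025],"rot":[0,0,0],"hand":1},{"delta_pos":[0,0,0.0025],"rot":[0,0,0],"hand":1}]'|grep -v rot;
```

```text
time: 20.8
tcp_pos: [558.6, -58.2, 75.6]
wrist_force: [0.4, -0.7, -1.3]
finger_gap: 0.34
time: 21.05
tcp_pos: [558.8, -58.3, 74.8]
wrist_force: [-0.7, -0.4, -1.5]
finger_gap: 0.335
```

```bash
python3 -m crank '[{"delta_pos":[0,0,0.0025],"rot":[0,0,0],"hand":1},{"delta_pos":[0,0,0.0025],"rot":[0,0,0],"hand":1}]'|grep -v rot;
```

```text
time: 21.3
tcp_pos: [559.6, -58.5, 74.8]
wrist_force: [-0.2, 0.0, 4.4]
finger_gap: 0.342
```

```bash
python3 -m crank '[{"delta_pos":[0,0,0.0015],"rot":[0,0,0],"hand":1},{"delta_pos":[0,0,0.0015],"rot":[0,0,0],"hand":1}]'|grep -v rot;
```

```text
time: 21.55
tcp_pos: [560.1, -58.5, 74.8]
wrist_force: [-1.1, 0.5, 7.7]
finger_gap: 0.339
```

```bash
python3 -m crank '[{"delta_pos":[0,0,-0.003],"rot":[0,0,0],"hand":1},{"delta_pos":[0,0,-0.003],"rot":[0,0,0],"hand":-0.2},{"delta_pos":[0,0,-0.003],"rot":[0,0,0],"hand":-0.2},{"delta_pos":[0,0,-0.003],"rot":[0,0,0],"hand":-0.2},{"delta_pos":[0,0,-0.003],"rot":[0,0,0],"hand":-0.2}]'|grep -v rot; python3 -m crank '[{"delta_pos":[0,0,-0.02],"rot":[0,0,0],"hand":-0.2},{"delta_pos":[0,0,-0.06],"rot":[0,0,0],"hand":-0.2},{"delta_pos":[0,0,-0.12],"rot":[0,0,0],"hand":-0.2},{"delta_pos":[0,0,-0.25],"rot":[0,0,0],"hand":-0.2},{"delta_pos":[0,0.14,-0.4],"rot":[0,0,0],"hand":-0.2},{"delta_pos":[0,0.14,-0.4],"rot":[0,0,0],"hand":-0.2},{"delta_pos":[0,0.14,-0.4],"rot":[0,0,0],"hand":-0.2}]'|grep -v rot;python3 - <<'E'
from h import *
m=manip.camera_model('wrist');save('wrist','w6.png')
for n,z in (('mat_top',71),('drawer_lip',123),('bur_block_mid',91),('parts_case',67)):
  for d in manip.landmark_of(n,'wrist'):
    print(n,np.round(d['pixel']),round(d['conf'],2),tocab(atz('wrist',d['pixel'],z,m)))
E
```

```text
time: 22.18
tcp_pos: [558.4, -58.2, 74.0]
wrist_force: [-0.0, 0.5, 0.4]
finger_gap: 0.598
time: 23.05
tcp_pos: [551.2, -114.4, 235.7]
wrist_force: [0.8, 1.0, -0.7]
finger_gap: 0.603
drawer_lip [205.  98.] 0.84 [-272.2   -3.8  123. ]
drawer_lip [434. 112.] 0.23 [-57.2 -12.2 123. ]
bur_block_mid [285. 148.] 0.78 [-199.4  -52.6   91. ]
parts_case [283.  48.] 0.83 [-202.    56.4   67. ]
```

View pics/w6.png

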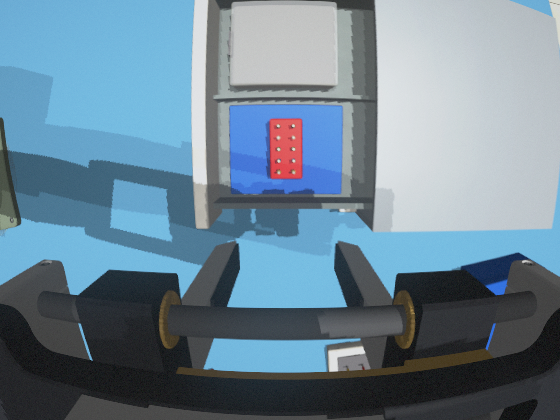

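The block stands upright on the mat at (285,148), and the case is unmoved at (283,48). Go round to the front and shut it.

```bash
python3 -c "
from h import *
plan(cab(-325,0,240),81.8)"
```

```text
dpos [-0.3083, -0.2724, -0.0185] rot [-0.0021, 0.0012, -0.7849] mm 164.7 deg 89.9
```

```bash
python3 -m crank '[{"delta_pos":[-0.308,-0.272,-0.02],"rot":[0,0,-0.785],"hand":1},{"delta_pos":[-0.308,-0.272,-0.02],"rot":[0,0,-0.785],"hand":1},{"delta_pos":[-0.308,-0.272,-0.02],"rot":[0,0,-0.785],"hand":1},{"delta_pos":[-0.308,-0.272,-0.02],"rot":[0,0,-0.785],"hand":1},{"delta_pos":[-0.308,-0.272,-0.02],"rot":[0,0,-0.785],"hand":1},{"delta_pos":[-0.308,-0.272,-0.02],"rot":[0,0,-0.785],"hand":1},{"delta_pos":[-0.308,-0.272,-0.02],"rot":[0,0,-0.785],"hand":1},{"delta_pos":[-0.308,-0.272,-0.02],"rot":[0,0,-0.785],"hand":1},{"delta_pos":[-0.308,-0.272,-0.02],"rot":[0,0,-0.785],"hand":1},{"delta_pos":[-0.308,-0.272,-0.02],"rot":[0,0,-0.785],"hand":1}]'|grep -v wrist;python3 -c "
from h import *
plan(cab(-325,0,84),81.8);print(tocab(manip.get_obs()['tcp_pos']))"
```

```text
time: 24.55
tcp_pos: [443.6, 12.2, 241.1]
tcp_rot: [[0.143, 0.99, -0.002], [0.99, -0.143, 0.001], [0.0, -0.002, -1.0]]
finger_gap: 0.004
dpos [0.0015, -0.0009, 0.3928] rot [-0.0012, -0.0001, -0.0004] mm 157.1 deg 0.1
[-324.3   -0.6  241.1]
```

```bash
python3 -m crank '[{"delta_pos":[0,0,0.15],"rot":[0,0,0],"hand":1},{"delta_pos":[0,0,0.3],"rot":[0,0,0],"hand":1},{"delta_pos":[0,0,0.393],"rot":[0,0,0],"hand":1},{"delta_pos":[0,0.03,0.393],"rot":[0,0,0],"hand":1},{"delta_pos":[0,0.06,0.393],"rot":[0,0,0],"hand":1},{"delta_pos":[0,0.065,0.393],"rot":[0,0,0],"hand":1}]'|grep -v rot; python3 -m crank '[{"delta_pos":[0,0.007,0],"rot":[0,0,0],"hand":1},{"delta_pos":[0,0.014,0],"rot":[0,0,0],"hand":1},{"delta_pos":[0,0.021,0],"rot":[0,0,0],"hand":1},{"delta_pos":[0,0.03,0],"rot":[0,0,0],"hand":1},{"delta_pos":[0,0.045,0],"rot":[0,0,0],"hand":1},{"delta_pos":[0,0.06,0],"rot":[0,0,0],"hand":1},{"delta_pos":[0,0.075,0],"rot":[0,0,0],"hand":1},{"delta_pos":[0,0.09,0],"rot":[0,0,0],"hand":1},{"delta_pos":[0,0.105,0],"rot":[0,0,0],"hand":1},{"delta_pos":[0,0.12,0],"rot":[0,0,0],"hand":1},{"delta_pos":[0,0.135,0],"rot":[0,0,0],"hand":1},{"delta_pos":[0,0.15,0],"rot":[0,0,0],"hand":1},{"delta_pos":[0,0.165,0],"rot":[0,0,0],"hand":1},{"delta_pos":[0,0.18,0],"rot":[0,0,0],"hand":1},{"delta_pos":[0,0.19,0],"rot":[0,0,0],"hand":1},{"delta_pos":[0,0.2,0],"rot":[0,0,0],"hand":1}]'|grep -v rot;python3 -c "
from h import *
o=manip.get_obs();print(tocab(o['tcp_pos']),o['wrist_force'])"
```

```text
time: 25.3
tcp_pos: [473.3, 7.3, 87.4]
wrist_force: [-0.2, 0.2, -0.9]
finger_gap: 0.0
time: 27.3
tcp_pos: [549.4, -3.8, 85.1]
wrist_force: [-0.9, -0.6, 0.1]
finger_gap: 0.003
[-217.2   -1.3   85.1] [-0.86398976 -0.63761087  0.14891239]
```

```bash
python3 -m crank '[{"delta_pos":[0,0.01,0],"rot":[0,0,0],"hand":1},{"delta_pos":[0,0.02,0],"rot":[0,0,0],"hand":1},{"delta_pos":[0,0.03,0],"rot":[0,0,0],"hand":1},{"delta_pos":[0,0.04,0],"rot":[0,0,0],"hand":1},{"delta_pos":[0,0.05,0],"rot":[0,0,0],"hand":1},{"delta_pos":[0,0.06,0],"rot":[0,0,0],"hand":1},{"delta_pos":[0,0.07,0],"rot":[0,0,0],"hand":1},{"delta_pos":[0,0.08,0],"rot":[0,0,0],"hand":1},{"delta_pos":[0,0.09,0],"rot":[0,0,0],"hand":1},{"delta_pos":[0,0.1,0],"rot":[0,0,0],"hand":1},{"delta_pos":[0,0.11,0],"rot":[0,0,0],"hand":1},{"delta_pos":[0,0.12,0],"rot":[0,0,0],"hand":1},{"delta_pos":[0,0.13,0],"rot":[0,0,0],"hand":1},{"delta_pos":[0,0.14,0],"rot":[0,0,0],"hand":1},{"delta_pos":[0,0.145,0],"rot":[0,0,0],"hand":1},{"delta_pos":[0,0.15,0],"rot":[0,0,0],"hand":1}]'|grep -v rot;python3 -c "
from h import *
o=manip.get_obs();print(tocab(o['tcp_pos']),o['wrist_force'])"
```

```text
time: 29.3
tcp_pos: [605.9, -12.0, 85.0]
wrist_force: [-8.5, -0.2, 6.5]
finger_gap: 0.003
[-160.1   -1.4   85. ] [-8.48441597 -0.23830262  6.45583415]
```

```bash
python3 -m crank '[{"delta_pos":[0,0.005,0],"rot":[0,0,0],"hand":1},{"delta_pos":[0,0.01,0],"rot":[0,0,0],"hand":1},{"delta_pos":[0,0.015,0],"rot":[0,0,0],"hand":1},{"delta_pos":[0,0.02,0],"rot":[0,0,0],"hand":1},{"delta_pos":[0,0.025,0],"rot":[0,0,0],"hand":1},{"delta_pos":[0,0.03,0],"rot":[0,0,0],"hand":1},{"delta_pos":[0,0.03,0],"rot":[0,0,0],"hand":1}]'|grep -v rot; python3 -m crank '[{"delta_pos":[0,0.003,0],"rot":[0,0,0],"hand":1},{"delta_pos":[0,0.006,0],"rot":[0,0,0],"hand":1},{"delta_pos":[0,0.006,0],"rot":[0,0,0],"hand":1}]'|grep -v rot
```

```text
time: 30.18
tcp_pos: [618.0, -13.8, 85.0]
wrist_force: [-8.9, -0.5, 5.3]
finger_gap: 0.004
time: 30.55
tcp_pos: [620.3, -14.1, 85.0]
wrist_force: [-8.5, -0.6, 6.0]
finger_gap: 0.003
```

```bash
python3 -m crank '[{"delta_pos":[0,0.003,0],"rot":[0,0,0],"hand":1},{"delta_pos":[0,0.005,0],"rot":[0,0,0],"hand":1},{"delta_pos":[0,0.005,0],"rot":[0,0,0],"hand":1}]'|grep -v rot; python3 -m crank '[{"delta_pos":[0,0.002,0],"rot":[0,0,0],"hand":1},{"delta_pos":[0,0.002,0],"rot":[0,0,0],"hand":1}]'|grep -v rot
```

```text
time: 30.92
tcp_pos: [622.2, -14.4, 85.0]
wrist_force: [-8.6, 0.2, 4.6]
finger_gap: 0.007
time: 31.18
tcp_pos: [622.9, -14.5, 85.0]
wrist_force: [-9.2, -0.7, 6.2]
finger_gap: 0.003
```

```bash
python3 -m crank '[{"delta_pos":[0,0.0015,0],"rot":[0,0,0],"hand":1},{"delta_pos":[0,0.0015,0],"rot":[0,0,0],"hand":1}]'|grep -v rot
```

```text
time: 31.42
tcp_pos: [623.4, -14.6, 85.0]
wrist_force: [-8.8, 0.4, 5.7]
finger_gap: 0.004
```

```bash
python3 -m crank '[{"delta_pos":[0,0.001,0],"rot":[0,0,0],"hand":1},{"delta_pos":[0,0.001,0],"rot":[0,0,0],"hand":1}]'|grep -v rot
```

```text
time: 31.68
tcp_pos: [623.8, -14.6, 85.0]
wrist_force: [-9.0, -1.1, 6.9]
finger_gap: 0.006
```

```bash
python3 -m crank '[{"delta_pos":[0,0.001,0],"rot":[0,0,0],"hand":1},{"delta_pos":[0,0.001,0],"rot":[0,0,0],"hand":1}]'|grep -v rot
```

```text
time: 31.92
tcp_pos: [624.0, -14.6, 85.0]
wrist_force: [-10.1, -0.4, 6.9]
finger_gap: 0.006
```

Hard stop is being felt; let go gently.

```bash
python3 -m crank '[{"delta_pos":[0,-0.008,0],"rot":[0,0,0],"hand":1},{"delta_pos":[0,-0.016,0],"rot":[0,0,0],"hand":1},{"delta_pos":[0,-0.025,0],"rot":[0,0,0],"hand":1},{"delta_pos":[0,-0.035,0],"rot":[0,0,0],"hand":1},{"delta_pos":[0,-0.035,0],"rot":[0,0,0],"hand":1},{"delta_pos":[0,-0.035,0],"rot":[0,0,0],"hand":1}]'|grep -v rot
```

```text
time: 32.67
tcp_pos: [613.5, -12.9, 85.2]
wrist_force: [-0.3, -0.4, 0.0]
finger_gap: 0.008
```

No contact force, so the drawer has not followed the fingers. Retreat well clear (to the left, out of the top view) and check.

```bash
python3 -m crank '[{"delta_pos":[0,-0.15,0],"rot":[0,0,0],"hand":1},{"delta_pos":[0,-0.25,0],"rot":[0,0,0],"hand":1},{"delta_pos":[0,-0.35,-0.2],"rot":[0,0,0],"hand":1},{"delta_pos":[0,-0.35,-0.4],"rot":[0,0,0],"hand":1},{"delta_pos":[0.3,-0.35,-0.5],"rot":[0,0,0],"hand":1},{"delta_pos":[0.6,-0.35,-0.5],"rot":[0,0,0],"hand":1},{"delta_pos":[0.6,-0.35,-0.5],"rot":[0,0,0],"hand":1},{"delta_pos":[0.6,-0.35,-0.5],"rot":[0,0,0],"hand":1},{"delta_pos":[0.6,-0.35,-0.5],"rot":[0,0,0],"hand":1},{"delta_pos":[0.6,-0.35,-0.5],"rot":[0,0,0],"hand":1}]'|grep -v rot;python3 - <<'E'
from h import *
a=save('top','t7.png');b=save('scene','s7.png')
for c in ['top','scene']:
  for n,z in (('drawer_front',89),('drawer_lip',123),('gallipot',0),('torque_wrench',0),('drill_kit',0),('bur_block_mid',20),('rinse_bottle',0),('tray',0)):
    print(c,n,[(np.round(d['pixel'],1).tolist(),round(d['conf'],2),tocab(atz(c,d['pixel'],z)).tolist()) for d in manip.landmark_of(n,c)])
o=np.zeros((600,800,3),np.uint8);o[:400,:400]=cv2.resize(a[110:210,230:330],(400,400),interpolation=2);o[:400,400:]=cv2.resize(cv2.imread('pics/t0.png')[110:210,230:330,::-1],(400,400),interpolation=2)
o[400:,:267]=cv2.resize(b,(267,200));o[400:,300:567]=cv2.resize(a,(267,200))
cv2.imwrite('pics/c7.png',o[:,:,::-1])
E
```

```text
time: 33.92
tcp_pos: [508.8, 244.7, 284.7]
wrist_force: [0.5, -0.2, -0.3]
finger_gap: 0.006
top drawer_front [([272.6, 192.9], 0.79, [-140.4, 4.9, 89.0]), ([276.9, 166.1], 0.48, [-30.0, 0.1, 89.0])]
top drawer_lip [([272.2, 193.3], 0.77, [-150.4, 5.6, 123.0])]
top gallipot [([197.5, 244.3], 0.44, [-363.9, 282.6, 0.0])]
top torque_wrench [([386.5, 233.7], 0.53, [-235.1, -469.6, 0.0])]
top drill_kit [([381.0, 194.7], 0.77, [-75.9, -437.1, 0.0])]
top bur_block_mid [([405.5, 270.9], 0.65, [-377.9, -548.3, 20.0]), ([377.4, 256.4], 0.57, [-333.4, -434.6, 20.0])]
top rinse_bottle []
top tray [([143.0, 209.5], 0.69, [-247.7, 523.8, 0.0]), ([386.4, 234.1], 0.37, [-236.8, -469.3, 0.0])]
scene drawer_front [([283.2, 224.3], 0.85, [-145.2, 1.8, 89.0])]
scene drawer_lip [([284.8, 223.9], 0.98, [-125.0, -2.5, 123.0])]
scene gallipot [([337.4, 157.6], 0.88, [-372.5, 289.9, 0.0])]
scene torque_wrench [([122.6, 266.9], 0.55, [-232.0, -456.3, 0.0])]
scene drill_kit [([144.3, 317.7], 0.63, [-58.4, -436.6, 0.0])]
scene bur_block_mid [([335.1, 155.5], 0.63, [-369.0, 277.7, 20.0]), ([82.2, 235.4], 0.61, [-365.3, -540.6, 20.0]), ([119.5, 230.3], 0.53, [-342.7, -435.9, 20.0]), ([284.6, 224.9], 0.37, [-182.0, 22.9, 20.0])]
scene rinse_bottle [([381.9, 205.8], 0.66, [-147.8, 335.0, 0.0])]
scene tray [([418.3, 166.5], 0.67, [-242.1, 519.7, 0.0])]
```

View pics/c7.png

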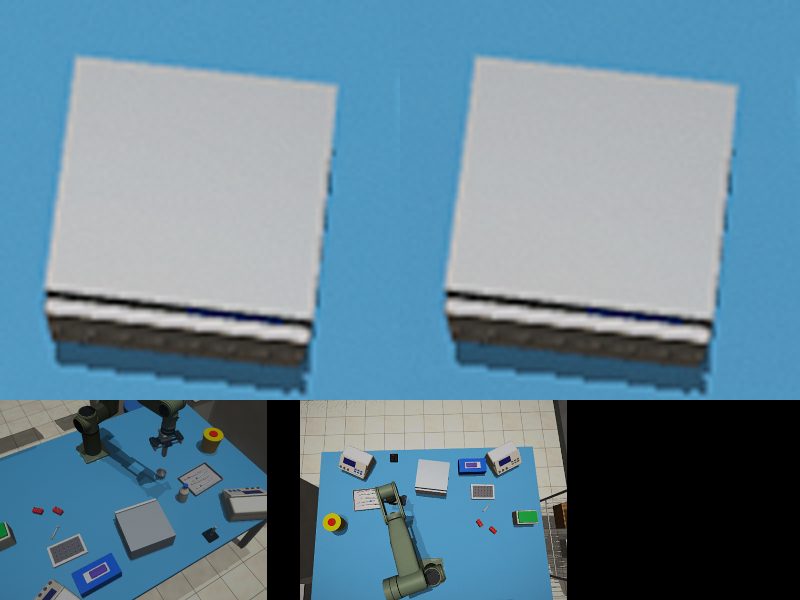

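The drawer looks just as it did at the start (left crop is now, right crop is the start), so it is shut and flush. The two other blocks and the bystanders are where they were.

```bash
python3 -c "
from bench import manip
print(manip.job_done())"
```

```text
the job is handed in; nothing more can be done
None
```

The red bur block is on the blue mat in the top drawer, and the drawer is latched shut. I handed the job in at about 34 s.

**What I did:** I pressed the front in about 5 mm and it popped open about 65 mm. I hooked the lip and pulled the drawer to about 145 mm. I then took the leftmost block, set it upright on the mat in the right compartment (about 8 N at touch-down), and pushed the drawer shut slowly with about 9–10 N.

**Last checks:**
- **Block:** the wrist picture taken just after release showed it upright in the middle of the mat, with the parts case unmoved. With the drawer shut, I could not look at it again.
- **Drawer:** the top picture after I let go matches the starting one. The networks put the front at cabinet x = -140 and -145, against -141 when shut. The front did not follow the fingers as they backed off.
- **Bystanders:** the gallipot, tray, drill kit, wrench and the two other blocks were found at their starting places to within detector noise. The network missed the rinse bottle in the top view but found it in the scene view; I had no scene reading from the start to compare, but the picture shows it standing.
- **Disagreements:** some network landmarks were 5–20 mm off, and one called the gallipot a bur block. The two-view mat height came out at 77 mm against 71 mm in the text. Touch-down agreed with 71.

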